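# Set the length stop of the cut-off jig to its long hole and lay the stock against it

## Task

Set the cut-off jig on the bench to its long length: press the spring button of the telescoping stop down until the stop kicks free, then draw the stop out gently by its upright tab until the button pops up through the hole in the index plate, never loading the button with more than about 15 N against the edge of a hole. Then lay the square wood offcut that lies to the right of the jig (the near one, not the one at the back edge of the bench) flat on the jig's bed, its end touching the stop plate and its long side against the low wooden fence strip, ready to saw, and let go of it. Leave the other things on the bench alone.

Things in the scene. Friction and masses are not known exactly. Their poses are not given: they have to be found in the camera images.
- cut_off_jig: Cut-off jig screwed to the bench: plywood board 180 x 360 x 15 mm, grey steel tube along its back. Origin: centre of the board's underside; x across the board (away from the robot; it is turned by up to 0.3 rad), y along it, the way the stop draws out, z up. The bed for the stock is the board's top, z = 15 mm, in front of the fence strip.
- fence (a point): Point on the fence face, at bed height, mid-board (jig frame -13, 0, 15 mm); axes as the jig's. The wooden fence strip, 40 mm wide and 12 mm high, fills x = 0 to 40 mm of this frame and the board's whole length; the stock lies at x < 0, its long side on this face. The tube is behind the strip.
- index_plate_middle (a point): Nominal middle of the aluminium index plate (34 x 50 x 2 mm, flat on the tube's top), at tube top height; axes as the jig's. The plate has the second hole (13 mm) at its middle; it was slid by hand when set, then screwed fast: plate and hole lie up to 8 mm to either side of this point along y, which no reading tells. Below it the tube has a 32 mm slot, where the button first rises by 2 mm.
- tube_mouth (a point): Middle of the top edge of the grey outer tube's mouth, jig frame (45, 30, 51) mm; axes as the jig's. The tube is 36 mm square (40 over its straps), lies along y from here 197 mm back (-y), and its top is flat but for two 1.5 mm straps (18 and 165 mm back) and the index plate. Its first hole (13 mm), 116 mm back, has the button in it at the start.
- stop_arm: Stop arm: inner tube and an 8 mm steel stop plate across the bed. Slides along the jig's y only, 75 mm at most. Origin: on the plate's working face (it looks to -y; plate y = 0 to 8 mm) at bed height, in line with the tube; axes as the jig's. The plate spans x = -105 to 18, z = 14 to 47 mm. Friction 2 N, plus 2 N per 0.1 m/s. In the first hole a kick spring pushes it to +y with 10 N.
- tab_top (a point): Middle of the top edge of the stop plate's upright tab, 36 mm wide (x), 8 mm thick (y), 85 mm above the bed, 49 mm above the tube's top; hold it across its thickness from above. Moves with the arm. Once the button has popped into the second hole (2 mm of play there) the arm stops dead: a rise in pull of about 6 N tells it. Draw at some 15 mm/s; pulling on strains the button.
- snap_button: Spring button on the stop arm, 135 mm behind its working face: round-headed steel pin, 11 mm thick. Origin: middle of its top. It stands 7 mm above the tube's top when up in a hole. Pressed flush (3 to 5 N) with a fingertip, which then meets the tube's top, it frees the arm, which kicks out about 14 mm by itself and stays there; the wall then holds the button 2 mm below the tube's top until the next hole.
- wood_offcut_0: The stock: a plain softwood offcut, 160 x 42 x 39 mm, 0.13 kg, lying on the bench to the right of the jig. Origin: centre of its underside; x along its length, y across its width, z up. It may be laid in the jig either end first.
- try_square: The try square on the bench, a bystander to be left alone. Origin: centre of its underside.
- tape_measure: The tape measure on the bench, a bystander to be left alone. Origin: centre of its underside.
- oil_can: The oil can on the bench, a bystander to be left alone. Origin: centre of its underside.
- carpenter_pencil: The pencil on the bench, a bystander to be left alone. Origin: centre of its underside.
Mind the look-alikes: they are no part of the job. What is shaped like the wood_offcut_0 but orange is not meant.

How it is judged:
On the way:
1. the stop arm is drawn out and its button stands up in the index plate's hole (y of snap_button in the frame of cut_off_jig between -0.042 and -0.018 m and z of snap_button in the frame of cut_off_jig above 0.056 m), for 0.3 s.
At the end, for the whole second after the job is handed in: The button stands up (within 2 mm of fully out) in the index plate's hole, and the offcut lies at rest flat on the bed, its end within 4.5 mm of the stop plate, its side within 7 mm of the fence strip (both measured at its middle) and parallel to it within 0.06 rad (all of step 1 and y of wood_offcut_0 in the frame of stop_arm between -0.0845 and -0.0775 m and x of wood_offcut_0 in the frame of stop_arm between -0.086 and -0.0755 m and z of wood_offcut_0 in the frame of cut_off_jig between 0.012 and 0.019 m and angle between the x axis of wood_offcut_0 and the y axis of cut_off_jig, either way round below 0.06 rad and angle between wood_offcut_0's own z axis and vertical below 0.06 rad and linear speed of wood_offcut_0 below 0.01 m/s); the robot touches nothing.
It fails at once if the spring button was pressed sideways against the edge of its hole with more than 16 N (contact force between snap_button and cut_off_jig above 16 N).
It fails at once if the try square was moved by more than 30 mm (distance of try_square from where it was at the start of the episode above 0.03 m).
It fails at once if the tape measure was moved by more than 30 mm (distance of tape_measure from where it was at the start of the episode above 0.03 m).
It fails at once if the oil can was moved by more than 30 mm (distance of oil_can from where it was at the start of the episode above 0.03 m).
It fails at once if the pencil was moved by more than 30 mm (distance of carpenter_pencil from where it was at the start of the episode above 0.03 m).
It also fails if it takes over 59 s, if anything falls off the work surface, if the arm or the gripper's body presses on something with over 40 N, if the wrist force passes 120 N, or if a joint passes its speed limit or range.

## Robot

A 6-joint arm with a two-finger parallel gripper is mounted at the origin on a cart in front of the work surface, level with it; the furniture and walls round the work are solid. World frame = base frame: x ahead of the robot, y to its left, z up, the work surface at z = 0. Lengths are in m, angles in rad, forces in N, time in s.
With the tool pointing down it reaches from about 0.35 to 0.85 m from the base axis. Payload 8.1 kg.
Tool frame: the origin (TCP) lies at the centre of the arm's flange, where the gripper is bolted on; the fingertips stand 186 mm ahead of it and the grasp point (between the pads) lies 167 mm ahead of it; z points along the fingers, y is the line along which they close (so a half turn about z gives the same grasp; the last joint's range is limited). The gripper opens to 93 mm and grips with 3 to 60 N. Pads are 15 mm wide; open, the fingers measure 128 mm over their backs; the gripper's body (75 mm by 188 mm) begins 65 mm behind the grasp point.
Start: joints at [-0.085, 0.13, 1.488, -0, 1.523, -0.085], TCP at [0.6, 0, 0.405] pointing down, gripper open.
Joint ranges: [-2.96, 2.96], [-0.89, 2.26], [0.02, 2.5], [-1.34, 4.48], [0, 2.73], [-2.66, 2.66]. Speed limits (rad/s): [2.39, 2.39, 2.79, 3.14, 3.14, 3.14].

## Interface

Orientations are given as a rotation vector (axis times angle).
In Python, from plant import robot gives the robot as it stands.
- The arm moves only by the tool apply_moves, never from a script. Its argument "series" is a list of rows, each a list of 2 entries, a list of its own where there are three numbers: the shift along the tool's x, y, z in mm, then the turn, a rotation vector about the tool's x, y, z in rad. A call has 1 to 12 rows; each row shifts and turns the commanded pose from where the row before left it, along the tool's axes as they then stand; what a row does not reach is not made up. A row lasts 1/12 s, in which the tool goes at most 41.7 mm and 7.16 degrees, less where a joint would pass 70% of its speed; a pose out of reach is approached as far as the arm can. A call is refused whole if a number of a shift passes 41.7 or a number of a turn 0.125, either way. A call with a gripper value outside its range is refused whole. "claw" is the opening, from 0 (shut) to 1 (fully open), set as the call begins (left out, the last holds). The fingers move at their own pace and stop on an object; "newtons" is the grip in N (left out, the last holds). Time passes only in rows, so rows that do not move let the fingers close. It gives the time, the measured TCP pose, the force, the opening and the grip force at its end, in the units of the state.
- robot.read_state(): the state, without advancing time (a new reading comes with each control period).
- robot.read_camera(name): name is "scene" or "side" or "wrist"; returns (picture, depth): 400x640x3 uint8, blue, green, red; 400x640 float32, m along the optical axis (not along the pixel's ray), 0 where there is no reading.
- robot.calibration(name): a dict with "fx", "fy", "cx", "cy" (pixels), "extrinsics" (4x4, takes a point from world to camera coordinates). Camera axes: x right, y down, z forward; pixel columns grow to the right and rows downward; lengths in m; the calibration is good to about 2 mm. A picture is of the moment at which its call begins: read the wrist's pose just before it. calibration takes no time and is no camera call; for the wrist camera it gives the pose at the moment of the call.
- robot.close_job(): hands the job in; it is judged then, once.
The state is a dict: "t": time; "q": joint angles; "dq": joint speeds; "joint_torque": joint torques, N m; "tool_pos": TCP position; "orientation": TCP orientation; "force": force on the tool from outside, world axes, zero at the start; "wrist_torque": the same for the moment, N m; "opening": finger opening in m; "gripper_force": force on a finger pad.
Only numpy, scipy, OpenCV 4.12 (cv2) and the standard library are available. Lean on these libraries where they do the work, as an engineer would, in place of code of your own. Each camera call takes 0.05 s, during which the arm holds its last target. There are 200 camera calls.

## Working session

There is one attempt and no reset: what is moved stays moved. The work goes in short steps, Python scripts to look and compute and a tool call to move; the robot and the scene stay as the last step left them, time stands still between calls to the robot, and variables do not carry over. Pictures are saved under pics/ and viewed, at most 10 in all, crops included, and the job is handed in when it is done.

Besides the shell and the picture viewer there is one more tool, called after "Request:" as a command line: name --argument value ..., lists and objects as JSON in quotes. apply_moves: Moves the arm, as the interface text tells. Its arguments: {"type":"object","properties":{"series":{"type":"array"},"claw":{"type":"number"},"newtons":{"type":"number"}},"required":["series"]}

```bash
mkdir -p pics
cat > h.py <<'E'
import numpy as np, cv2
from plant import robot
def look(n):
    c=robot.calibration(n); p,d=robot.read_camera(n); np.savez('/tmp/%s.npz'%n,p=p,d=d,E=c['extrinsics'],k=[c['fx'],c['fy'],c['cx'],c['cy']]); return p,d
def cloud(n):
    z=np.load('/tmp/%s.npz'%n); d=z['d'];fx,fy,cx,cy=z['k'];v,u=np.mgrid[:400,:640]
    P=np.stack([(u-cx)/fx*d,(v-cy)/fy*d,d],-1); E=np.array(z['E']);W=(P-E[:3,3])@E[:3,:3]; W[d==0]=np.nan
    return W
def proj(n,w):
    z=np.load('/tmp/%s.npz'%n);E=z['E'];fx,fy,cx,cy=z['k'];p=E[:3,:3]@np.array(w)+E[:3,3];return p[0]/p[2]*fx+cx,p[1]/p[2]*fy+cy
E
python3 - <<'E'
from h import *
p,d=look('scene'); cv2.imwrite('pics/s.png',p)
p,d=look('wrist'); cv2.imwrite('pics/w.png',p)
print(robot.read_state())
E
```

```text
{'t': 0.1, 'q': array([-8.54005989e-02,  1.31064124e-01,  1.48914736e+00, -8.28867220e-06,
        1.52294946e+00, -8.53869793e-02]), 'dq': array([-0.00208518, -0.00143215, -0.00199271, -0.00277121, -0.00151635,
       -0.00119047]), 'joint_torque': array([ 2.89806376e-03, -5.61339462e+01, -4.93095982e+01,  7.72326719e-02,
        2.89617141e-02, -2.83941080e-05]), 'tool_pos': array([5.99808116e-01, 3.68198288e-05, 4.03817579e-01]), 'orientation': array([-2.22061146e+00, -2.22058211e+00,  1.59635704e-03]), 'force': array([ 0.21282965, -0.63187283, -0.19656148]), 'wrist_torque': array([ 0.01507577, -0.01551723, -0.03509286]), 'gripper_force': 0.0, 'opening': 0.09293205776018366}
```

View pics/s.png

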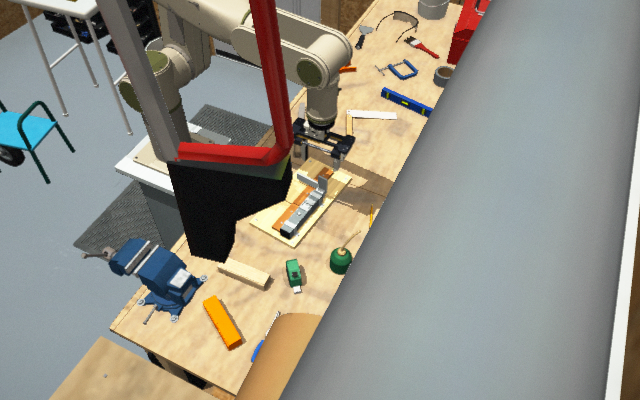

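View pics/w.png

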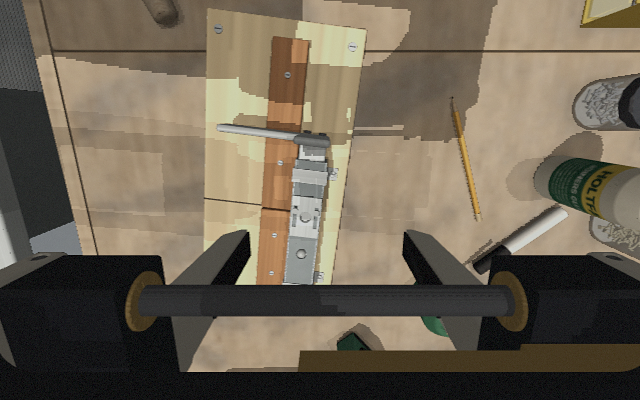

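The wrist view shows the jig: far board corners at (207,9) and (367,30), stop plate at (222,127)–(300,140), tab at (312,140), index plate at (305,213), button at (301,253). In the scene view there is a plain wood block at (243,273) and an orange one at (222,322). The plain one fits the stock, so I'll confirm it with a crop.

Run:
```python
from h import *
W=cloud('wrist')
def ray(n,u,v,h):
    z=np.load('/tmp/%s.npz'%n);E=z['E'];fx,fy,cx,cy=z['k'];R=E[:3,:3]
    c=-R.T@E[:3,3];r=R.T@np.array([(u-cx)/fx,(v-cy)/fy,1]);return c+r*(h-c[2])/r[2]
A=ray('wrist',207,9,.015);B=ray('wrist',367,30,.015);print(A,B,np.linalg.norm(A-B),np.arctan2(*(B-A)[1::-1]))
for u,v in [(207,9),(366,31),(312,140),(260,132),(310,175),(305,213),(301,253),(300,265)]: print(u,v,W[v,u].round(4))
m=(abs(W[...,2]-.015)<.004)&(W[...,1]>.0)
m[:, :190]=0;m[:,380:]=0
print(m.sum(),np.nanmedian(W[m][:,2]))
pts=W[m][:,:2].astype(np.float32)*1000
print(cv2.minAreaRect(pts))
m=(abs(W[...,2]-.051)<.003);print(m.sum(),cv2.minAreaRect(W[m][:,:2].astype(np.float32)*1000))
m=(abs(W[...,2]-.100)<.004);print(m.sum(),cv2.minAreaRect(W[m][:,:2].astype(np.float32)*1000), np.nanmedian(W[m],0))
m=(abs(W[...,2]-.060)<.0035);print(m.sum(),W[m].mean(0))
S=cloud('scene');p=np.load('/tmp/scene.npz')['p']
for u,v in [(243,273),(235,270),(255,276),(222,322),(294,273),(340,262)]: print(u,v,S[v,u].round(4))
cv2.imwrite('pics/c.png',np.hstack([cv2.resize(p[210:370,160:340],None,fx=3,fy=3)]))
cv2.imwrite('pics/cw.png',cv2.resize(np.load('/tmp/wrist.npz')['p'][100:290,200:380],None,fx=3,fy=3,interpolation=2))
```

```text
[0.46696953 0.19083309 0.015     ] [0.64452491 0.17006853 0.015     ] 0.17876542864864314 -0.1164181734628908
207 9 [0.4671 0.1908 0.0152]
366 31 [0.6435 0.1691 0.0148]
312 140 [0.5855 0.0545 0.1009]
260 132 [0.5282 0.0603 0.0625]
310 175 [0.5803 0.012  0.0528]
305 213 [ 0.5736 -0.0345  0.0498]
301 253 [ 0.5684 -0.083   0.0574]
300 265 [ 0.5661 -0.1025  0.0509]
17535 0.015026291466495915
((543.57861328125, 86.35688018798828), (194.17933654785156, 180.2720184326172), 82.99685668945312)
4482 ((741.8853149414062, -21.60467529296875), (442.3621826171875, 315.93634033203125), 16.529672622680664)
742 ((732.2080078125, 26.629161834716797), (57.99342346191406, 335.1166687011719), 80.80918884277344) [0.87205963 0.02401364 0.09961001]
1732 [0.75901121 0.04025862 0.06031561]
243 273 [ 0.5203 -0.3528  0.0422]
235 270 [ 0.4902 -0.351   0.0345]
255 276 [ 0.5553 -0.3431  0.0366]
222 322 [ 0.5516 -0.5139  0.0445]
294 273 [ 0.6613 -0.2944  0.0599]
340 262 [ 0.7665 -0.1989  0.0593]
```

View pics/c.png

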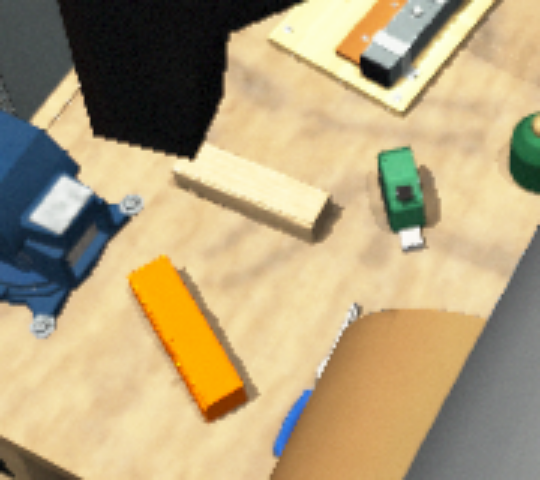

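View pics/cw.png

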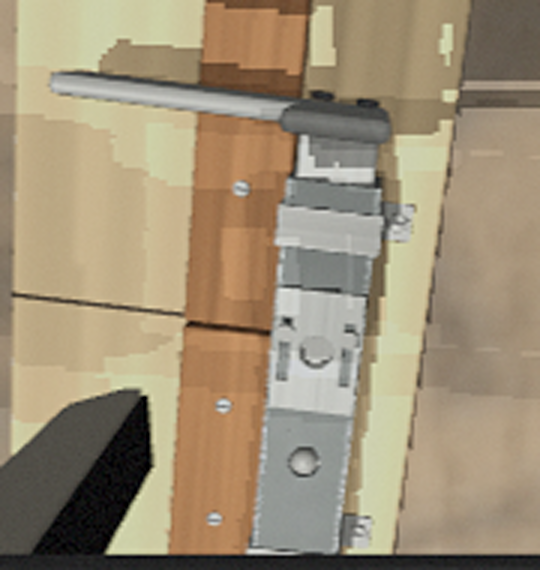

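The crops confirm the offcut: the plain wood block at scene (243,273), right of the jig. The orange one is the look-alike, and the index plate's hole shows at wrist (306,217). Next I'll refine the numbers.

```bash
cat >> h.py <<'E'
def ray(n,u,v,h):
    z=np.load('/tmp/%s.npz'%n);E=z['E'];fx,fy,cx,cy=z['k'];R=E[:3,:3]
    c=-R.T@E[:3,3];r=R.T@np.array([(u-cx)/fx,(v-cy)/fy,1]);return c+r*(h-c[2])/r[2]
def box(W,lo,hi):
    with np.errstate(all='ignore'): return np.all((W>lo)&(W<hi),-1)
def rect(W,lo,hi):
    m=box(W,lo,hi);P=W[m];return m.sum(),P.mean(0).round(4),np.round(np.vstack(cv2.boxPoints(cv2.minAreaRect((P[:,:2]*1000).astype(np.float32)))),1).tolist(),cv2.minAreaRect((P[:,:2]*1000).astype(np.float32))
E
python3 - <<'E'
from h import *
W=cloud('wrist');p=np.load('/tmp/wrist.npz')['p']
print('button',rect(W,[.55,-.1,.0545],[.59,-.07,.062]))
print('hole',ray('wrist',305.5,217,.053))
print('tab',rect(W,[.555,.03,.096],[.62,.08,.105]))
print('tube',rect(W,[.53,-.12,.0485],[.62,.04,.0545]))
print('board',rect(W,[.42,.08,.012],[.68,.22,.018]))
S=cloud('scene')
print('off',rect(S,[.40,-.42,.031],[.62,-.28,.048]))
print('tape',rect(S,[.62,-.36,.02],[.72,-.22,.08])[1:3])
print(np.array(robot.calibration('wrist')['extrinsics']).round(3))
E
```

```text
button (np.int64(53), array([ 0.5683, -0.0842,  0.0566]), [[561.2999877929688, -85.4000015258789], [568.7000122070312, -91.4000015258789], [574.5999755859375, -84.19999694824219], [567.2000122070312, -78.19999694824219]], ((567.9205322265625, -84.793701171875), (9.359208106994629, 9.533418655395508), 50.870975494384766))
hole [ 0.57430766 -0.0384733   0.053     ]
tab (np.int64(307), array([0.585 , 0.053 , 0.0993]), [[566.5999755859375, 51.0], [602.2000122070312, 46.70000076293945], [603.0999755859375, 54.599998474121094], [567.5999755859375, 59.0]], ((584.8543701171875, 52.817115783691406), (8.01909065246582, 35.838134765625), 83.05046844482422))
tube (np.int64(3485), array([ 0.5737, -0.0384,  0.0518]), [[545.9000244140625, -119.5999984741211], [585.7000122070312, -123.80000305175781], [602.9000244140625, 38.79999923706055], [563.0999755859375, 43.099998474121094]], ((574.369384765625, -40.37690734863281), (163.56063842773438, 39.990638732910156), 83.9637680053711))
board (np.int64(12142), array([0.5438, 0.1358, 0.015 ]), [[408.29998779296875, 86.5], [630.7000122070312, 57.79999923706055], [645.2999877929688, 171.3000030517578], [422.8999938964844, 199.89999389648438]], ((526.8035278320312, 128.87791442871094), (114.39480590820312, 224.25286865234375), 82.66191101074219))
off (np.int64(633), array([ 0.5202, -0.3434,  0.0383]), [[433.29998779296875, -321.1000061035156], [435.20001220703125, -367.6000061035156], [596.0, -361.1000061035156], [594.0999755859375, -314.6000061035156]], ((514.6607666015625, -341.1236877441406), (160.9467315673828, 46.53970718383789), 2.3087573051452637))
tape (array([ 0.6559, -0.2885,  0.0551]), [[614.4000244140625, -266.29998779296875], [658.9000244140625, -319.29998779296875], [686.2000122070312, -296.3999938964844], [641.7000122070312, -243.39999389648438]])
[[ 1.     0.    -0.001 -0.599]
 [ 0.001 -0.964  0.264 -0.031]
 [-0.001 -0.264 -0.964  0.39 ]
 [ 0.     0.     0.     1.   ]]
```

Request:
apply_moves --claw 0 --newtons 10 --series '[[[-28,-11,35],[0,0,0]],[[-28,-11,35],[0,0,0]],[[-28.5,-10,35],[0,0,0]],[[0,0,0],[0,0,-0.121]],[[0,0,0],[0,0,-0.121]],[[0,0,0],[0,0,-0.121]],[[0,0,0],[0,0,-0.121]],[[0,0,0],[0,0,-0.121]],[[0,0,0],[0,0,-0.121]],[[0,0,0],[0,0,-0.121]],[[0,0,0],[0,0,-0.121]],[[0,0,0],[0,0,-0.121]]]'

```text
t: 1.1
tool_pos: [0.5709, -0.0762, 0.3094]
orientation: [-0.74, -3.052, 0.0]
force: [0.6, -0.9, -0.3]
opening: 0.0175
gripper_force: 0.0
```

Request:
apply_moves --series '[[[0,0,0],[0,0,-0.121]],[[0,0,0],[0,0,-0.121]],[[0,0,0],[0,0,-0.121]],[[0,0,20],[0,0,0]],[[0,0,20],[0,0,0]],[[0,0,10],[0,0,0]],[[0,0,0],[0,0,0]]]'

```text
t: 1.68
tool_pos: [0.5696, -0.0759, 0.2565]
orientation: [-0.186, -3.13, -0.002]
force: [-0.4, 0.8, 0.5]
opening: 0.0004
gripper_force: 0.0
```

Run:
```python
from h import *
s=robot.read_state(); print({k:s[k] for k in ('t','tool_pos','orientation','force','opening','q')})
from scipy.spatial.transform import Rotation as R
print(R.from_rotvec(s['orientation']).as_matrix().round(3))
p,d=look('wrist'); cv2.imwrite('pics/w2.png',p)
```

```text
{'t': 1.6833, 'tool_pos': array([ 0.56958622, -0.07590391,  0.25647763]), 'orientation': array([-1.86405094e-01, -3.13007471e+00, -1.51195443e-03]), 'force': array([-0.38479608,  0.77549577,  0.53279914]), 'opening': 0.00044573279109416593, 'q': array([-2.21697129e-01,  1.84764703e-01,  1.70708454e+00, -1.34554178e-05,
        1.25579277e+00, -1.67352391e+00])}
[[-0.993  0.119 -0.006]
 [ 0.119  0.993  0.001]
 [ 0.006  0.001 -1.   ]]
```

View pics/w2.png

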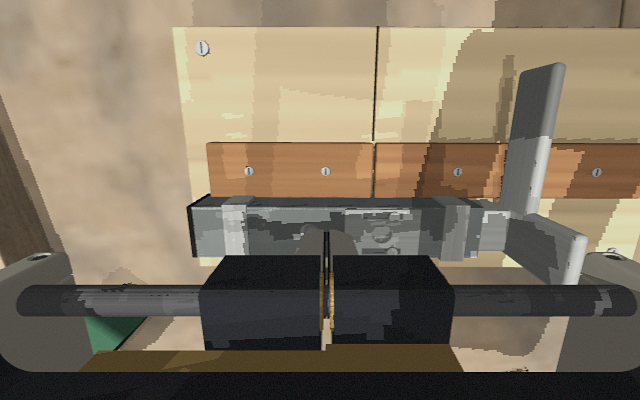

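Request:
apply_moves --series '[[[0,-8.7,0],[0,0,0]],[[0,0,5],[0,0,0]],[[0,0,5],[0,0,0]],[[0,0,2],[0,0,0]],[[0,0,2],[0,0,0]],[[0,0,0],[0,0,0]]]'

```text
t: 2.23
tool_pos: [0.5699, -0.0848, 0.2455]
orientation: [-0.186, -3.135, -0.0]
force: [-0.2, 0.6, -0.8]
opening: 0.0007
gripper_force: 0.0
```

Request:
apply_moves --series '[[[0,0,1.5],[0,0,0]],[[0,0,1.5],[0,0,0]],[[0,0,0],[0,0,0]]]'

```text
t: 2.48
tool_pos: [0.5702, -0.0848, 0.2432]
orientation: [0.186, 3.136, -0.0]
force: [-0.2, -0.4, 0.8]
opening: 0.0003
gripper_force: 0.6
```

Request:
apply_moves --series '[[[1.5,0,1.5],[0,0,0]],[[0,0,1.5],[0,0,0]],[[0,0,0],[0,0,0]]]'

```text
t: 2.73
tool_pos: [0.5692, -0.0847, 0.2408]
orientation: [0.186, 3.134, -0.0]
force: [1.1, 0.4, 1.9]
opening: 0.0003
gripper_force: 1.0
```

Request:
apply_moves --series '[[[0,0,1.5],[0,0,0]],[[0,0,1],[0,0,0]],[[0,0,0],[0,0,0]]]'

```text
t: 2.98
tool_pos: [0.5686, -0.0846, 0.2374]
orientation: [0.186, 3.136, 0.0]
force: [0.8, 0.5, 2.0]
opening: 0.0004
gripper_force: 0.8
```

Request:
apply_moves --series '[[[0,0,1],[0,0,0]],[[0,0,1],[0,0,0]],[[0,0,0],[0,0,0]]]'

```text
t: 3.23
tool_pos: [0.5688, -0.0846, 0.2372]
orientation: [0.186, 3.136, 0.0]
force: [-5.7, 2.8, 17.1]
opening: 0.0006
gripper_force: 8.7
```

Run:
```python
from h import *
p,d=look('wrist'); W=cloud('wrist')
for lo,hi in [([.55,.03,.095],[.63,.10,.106])]: print(rect(W,lo,hi))
print(robot.read_state()['force'],robot.read_state()['tool_pos'])
```

```text
(np.int64(0), array([nan, nan, nan]), [[0.0, 0.0], [0.0, 0.0], [0.0, 0.0], [0.0, 0.0]], ((0.0, 0.0), (0.0, 0.0), 0.0))
[-5.88832591  2.92875691 17.72976373] [ 0.56878417 -0.0845891   0.23720099]h.py:17: RuntimeWarning: Mean of empty slice.
  m=box(W,lo,hi);P=W[m];return m.sum(),P.mean(0).round(4),np.round(np.vstack(cv2.boxPoints(cv2.minAreaRect((P[:,:2]*1000).astype(np.float32)))),1).tolist(),cv2.minAreaRect((P[:,:2]*1000).astype(np.float32))
  ret = um.true_divide(
```

Request:
apply_moves --claw 0.35 --series '[[[0,0,-20],[0,0,0]],[[0,0,-35],[0,0,0]],[[0,20,-35],[0,0,0]],[[0,40,-10],[0,0,0]],[[0,30,0],[0,0,0]],[[0,0,0],[0,0,0]],[[0,0,0],[0,0,0]]]'

```text
t: 3.87
tool_pos: [0.5789, 0.006, 0.3347]
orientation: [-0.182, -3.135, 0.001]
force: [0.0, -0.7, -0.1]
opening: 0.0325
gripper_force: 0.0
```

Run:
```python
from h import *
p,d=look('wrist'); W=cloud('wrist'); cv2.imwrite('pics/w3.png',p)
print(rect(W,[.545,.03,.092],[.63,.10,.108])[1:])
print('button?',box(W,[.55,-.1,.0545],[.59,-.05,.062]).sum())
s=robot.read_state();print(s['force'],s['tool_pos'],s['opening'])
```

```text
(array([0.5846, 0.0664, 0.0986]), [[567.7000122070312, 65.30000305175781], [603.2999877929688, 60.900001525878906], [604.2999877929688, 69.19999694824219], [568.7000122070312, 73.5999984741211]], ((586.0248413085938, 67.25711822509766), (8.4277982711792, 35.852783203125), 82.96227264404297))
button? 14
[-0.8718064  -0.95562465 -0.36396449] [0.57876366 0.00489751 0.33434995] 0.03239332847801979
```

View pics/w3.png

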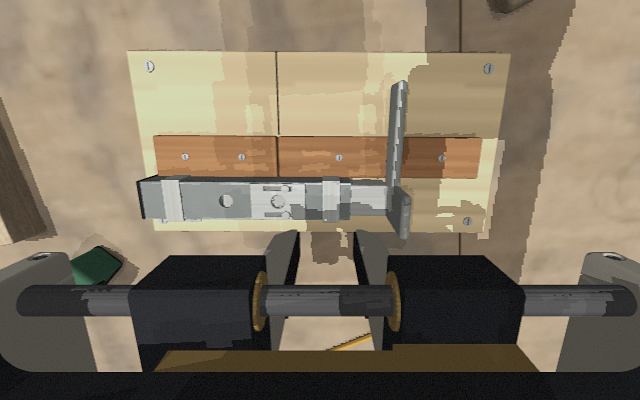

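The stop has kicked out: the tab is now at (0.586, 0.067). The first hole is empty at (226,200) and the second is at (278,200).

Request:
apply_moves --series '[[[0,32,0],[0,0,0]],[[0,30.8,0],[0,0,0]],[[0,0,0],[0,0,0]],[[0,0,30],[0,0,0]],[[0,0,30],[0,0,0]],[[0,0,18],[0,0,0]],[[0,0,0],[0,0,0]]]'

```text
t: 4.5
tool_pos: [0.584, 0.0654, 0.2512]
orientation: [-0.188, -3.126, 0.002]
force: [-0.9, 0.0, -0.4]
opening: 0.0326
gripper_force: 0.0
```

Run:
```python
from h import *
W=cloud('wrist')
h1=ray('wrist',226,200,.051);h2=ray('wrist',278,200.5,.053);print(h1,h2,np.linalg.norm((h1-h2)[:2]))
print(rect(W,[.38,-.23,.011],[.66,.22,.019])[2:])
print([ray('wrist',u,v,.015).round(4).tolist() for u,v in [(128,51),(510,54)]])
s=robot.read_state();print(s['force'],s['tool_pos'],s['opening'])
```

```text
[ 0.56690949 -0.08623452  0.051     ] [ 0.57244558 -0.03779254  0.053     ] 0.048757299015434546
([[381.1000061035156, -159.3000030517578], [602.2000122070312, -185.10000610351562], [645.0999755859375, 181.8000030517578], [424.0, 207.60000610351562]], ((513.1121215820312, 11.26177978515625), (369.4000549316406, 222.59552001953125), 83.33415222167969))
[[0.4235, -0.1613, 0.015], [0.4671, 0.1916, 0.015]]
[-0.88318188  0.01371949 -0.41368379] [0.5840386  0.06538174 0.25117075] 0.03255775739475805
```

Request:
apply_moves --claw 0 --newtons 12 --series '[[[-1,1.5,0],[0,0,0]],[[0,0,0],[0,0,0]],[[0,0,0],[0,0,0]],[[0,0,0],[0,0,0]],[[0,0,0],[0,0,0]],[[0,0,0],[0,0,0]]]'

```text
t: 5.0
tool_pos: [0.5887, 0.0681, 0.2595]
orientation: [0.187, 3.133, -0.001]
force: [0.6, -2.8, 5.9]
opening: 0.0079
gripper_force: 12.0
```

Request:
apply_moves --series '[[[0,1.25,0],[0,0,0]],[[0,1.25,0],[0,0,0]],[[0,1.25,0],[0,0,0]],[[0,1.25,0],[0,0,0]],[[0,1.25,0],[0,0,0]],[[0,1.25,0],[0,0,0]],[[0,1.25,0],[0,0,0]],[[0,1.25,0],[0,0,0]]]'

```text
t: 5.67
tool_pos: [0.5899, 0.0779, 0.2595]
orientation: [0.187, 3.133, -0.001]
force: [-0.2, -3.8, 6.4]
opening: 0.0083
gripper_force: 12.0
```

Request:
apply_moves --series '[[[0,1.25,0],[0,0,0]],[[0,1.25,0],[0,0,0]],[[0,1.25,0],[0,0,0]],[[0,1.25,0],[0,0,0]],[[0,1.25,0],[0,0,0]],[[0,1.25,0],[0,0,0]],[[0,1.25,0],[0,0,0]],[[0,1.25,0],[0,0,0]],[[0,1.25,0],[0,0,0]],[[0,1.25,0],[0,0,0]]]'

```text
t: 6.5
tool_pos: [0.5914, 0.0904, 0.2595]
orientation: [0.187, 3.133, -0.001]
force: [0.7, -3.2, 6.5]
opening: 0.0078
gripper_force: 12.0
```

Request:
apply_moves --series '[[[0,1.25,0],[0,0,0]],[[0,1.25,0],[0,0,0]],[[0,1.25,0],[0,0,0]],[[0,1.25,0],[0,0,0]]]'

```text
t: 6.83
tool_pos: [0.5921, 0.0957, 0.2595]
orientation: [0.186, 3.132, 0.0]
force: [1.6, -2.1, 5.8]
opening: 0.0077
gripper_force: 12.0
```

Pulled 28 mm so far. I expect the hole at about 33–36 mm, so I'm switching to pairs of rows.

Request:
apply_moves --series '[[[0,1.25,0],[0,0,0]],[[0,1.25,0],[0,0,0]]]'

```text
t: 7.0
tool_pos: [0.5924, 0.0982, 0.2595]
orientation: [0.186, 3.132, 0.0]
force: [0.3, -2.4, 5.7]
opening: 0.0079
gripper_force: 12.0
```

Request:
apply_moves --series '[[[0,1.25,0],[0,0,0]],[[0,1,0],[0,0,0]]]'

```text
t: 7.17
tool_pos: [0.5926, 0.1003, 0.2595]
orientation: [0.186, 3.132, -0.0]
force: [0.8, -4.4, 6.9]
opening: 0.0082
gripper_force: 12.0
```

Request:
apply_moves --series '[[[0,1,0],[0,0,0]]]'

```text
t: 7.25
tool_pos: [0.5927, 0.1007, 0.2595]
orientation: [0.186, 3.133, -0.002]
force: [-0.4, -9.2, 7.4]
opening: 0.0081
gripper_force: 12.0
```

The pull rose from about 3 N to 9 N, so it has stopped dead. I'll ease back, release, lift and check.

Request:
apply_moves --series '[[[0,-1,0],[0,0,0]],[[0,0,0],[0,0,0]]]'

```text
t: 7.42
tool_pos: [0.5926, 0.1002, 0.2595]
orientation: [0.186, 3.132, -0.0]
force: [-0.1, -1.7, 5.8]
opening: 0.0076
gripper_force: 12.0
```

Request:
apply_moves --claw 0.35 --series '[[[0,0,0],[0,0,0]],[[0,0,0],[0,0,0]],[[0,0,0],[0,0,0]],[[0,0,-20],[0,0,0]],[[0,0,-30],[0,0,0]],[[0,-25,-30],[0,0,0]],[[0,-40,0],[0,0,0]],[[0,-40,0],[0,0,0]],[[0,0,0],[0,0,0]],[[0,0,0],[0,0,0]]]'

```text
t: 8.25
tool_pos: [0.579, -0.0057, 0.3374]
orientation: [-0.192, -3.135, -0.0]
force: [0.4, 0.8, -0.5]
opening: 0.0325
gripper_force: 0.0
```

Run:
```python
from h import *
p,d=look('wrist'); W=cloud('wrist')
print('tab',rect(W,[.545,.05,.092],[.63,.13,.108])[1:])
m=box(W,[.55,-.06,.0545],[.60,-.02,.064]);print('button',m.sum(),W[m].mean(0) if m.any() else 0, np.nanmax(W[m][:,2]) if m.any() else 0)
s=robot.read_state();print(s['t'],s['force'],s['tool_pos'],s['opening'],s['orientation'])
cv2.imwrite('pics/w4.png',cv2.resize(p[20:260,100:560],None,fx=1.7,fy=1.7))
```

```text
tab (array([0.5889, 0.0997, 0.0982]), [[571.5999755859375, 98.5], [607.0999755859375, 94.5], [608.0999755859375, 102.9000015258789], [572.5, 106.9000015258789]], ((589.8152465820312, 100.697021484375), (8.425542831420898, 35.75691223144531), 83.61575317382812))
button 180 [ 0.57333555 -0.03501883  0.05595104] 0.05956120166372149
8.3 [ 0.57634857  0.19269519 -0.33711634] [ 0.57906501 -0.0043534   0.33719214] 0.03288535365329232 [-1.89431563e-01 -3.13524644e+00 -8.49526413e-04]
```

View pics/w4.png

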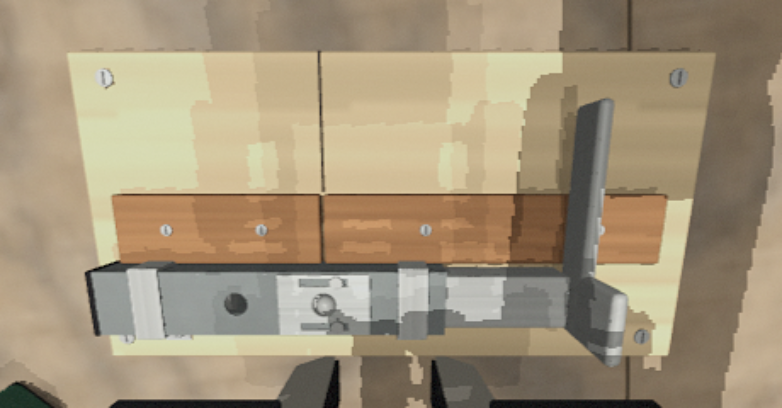

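The button stands up through the plate hole (crop (322,304), z ≈ 58 mm), after a 48 mm draw. Now the offcut.

Request:
apply_moves --claw 0.75 --series '[[[3.5,-38,0],[0,0,0]],[[3.5,-38,0],[0,0,0]],[[3.5,-38,0],[0,0,0]],[[3.5,-38,0],[0,0,0]],[[3.5,-38,0],[0,0,0]],[[3.5,-38,0],[0,0,0]],[[3.5,-38,0],[0,0,0]],[[3.5,-38,0],[0,0,0.02]],[[0,0,0],[0,0,0]],[[0,0,0],[0,0,0]]]'

```text
t: 9.13
tool_pos: [0.5155, -0.3029, 0.3368]
orientation: [-0.221, -3.133, -0.001]
force: [0.7, 0.4, 0.3]
opening: 0.0698
gripper_force: 0.0
```

Run:
```python
from h import *
p,d=look('wrist'); W=cloud('wrist')
print('off',rect(W,[.38,-.44,.034],[.62,-.26,.044])[:3],rect(W,[.38,-.44,.034],[.62,-.26,.044])[3])
S=cloud('scene');m=box(S,[.2,-.6,.06],[.5,-.25,.3]);print('vise',m.sum(),np.nanmin(S[m],0),np.nanmax(S[m],0))
s=robot.read_state();print(s['t'],s['force'],s['tool_pos'],s['opening'],s['orientation'])
cv2.imwrite('pics/w5.png',p)
```

```text
off (np.int64(6540), array([ 0.5041, -0.3389,  0.0383]), [[344.1000061035156, -364.8999938964844], [388.0, -454.6000061035156], [647.5, -327.70001220703125], [603.5999755859375, -238.0]]) ((495.79632568359375, -346.302001953125), (288.8879699707031, 99.79377746582031), 26.063188552856445)
vise 2927 [ 0.20007617 -0.5347883   0.0600374 ] [ 0.42972241 -0.42792727  0.15315626]
9.1833 [0.00636976 0.99009875 0.55818563] [ 0.51582668 -0.30166501  0.33679806] 0.06962205972592918 [-2.18005107e-01 -3.13327378e+00 -2.16039605e-03]
```

View pics/w5.png

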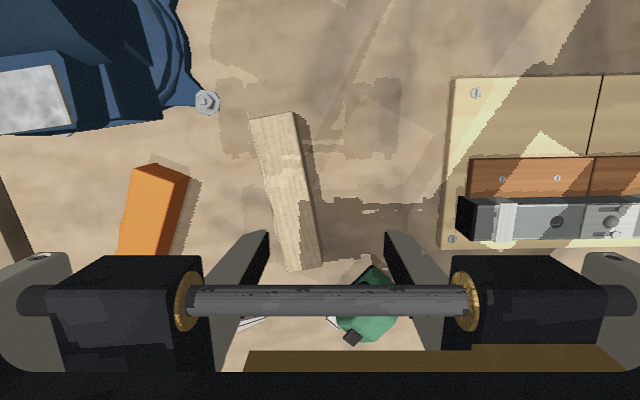

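The offcut is fully in view, with its top running from (249,119)/(292,112) to (288,271)/(322,265). I'll fit it on those pixels only.

Run:
```python
from h import *
W=cloud('wrist'); V=np.full_like(W,np.nan); V[108:276,244:330]=W[108:276,244:330]
m=box(V,[.38,-.44,.0365],[.62,-.26,.0415]).astype(np.uint8)
n,l,s,c=cv2.connectedComponentsWithStats(m); i=1+s[1:,4].argmax(); P=V[l==i]
print(s[i],P.mean(0),cv2.minAreaRect((P[:,:2]*1000).astype(np.float32)))
for u,v in [(249,119),(292,112),(320,265),(288,272)]: print(ray('wrist',u,v,.039))
```

```text
[ 249  111   74  161 6198] [ 0.50452477 -0.33823571  0.03840625] ((511.31884765625, -339.4595947265625), (159.72474670410156, 41.737308502197266), 1.8712586164474487)
[ 0.43262462 -0.36157888  0.039     ]
[ 0.43207096 -0.32172029  0.039     ]
[ 0.58708113 -0.31882808  0.039     ]
[ 0.59040934 -0.35330397  0.039     ]
```

Request:
apply_moves --series '[[[0,0,0],[0,0,-0.087]],[[0,0,0],[0,0,-0.086]],[[5.7,-37.7,0],[0,0,0]],[[0,0,0],[0,0,0]],[[0,0,35],[0,0,0]],[[0,0,35],[0,0,0]],[[0,0,30],[0,0,0]],[[0,0,0],[0,0,0]],[[0,0,0],[0,0,0]]]'

```text
t: 9.93
tool_pos: [0.511, -0.3378, 0.2356]
orientation: [0.057, -3.137, -0.006]
force: [0.1, 0.4, 1.6]
opening: 0.0697
gripper_force: 0.0
```

Request:
apply_moves --series '[[[0,-1.7,17],[0,0,0]],[[0,0,15],[0,0,0]],[[0,0,1.5],[0,0,0]],[[0,0,0],[0,0,0]],[[0,0,0],[0,0,0]]]'

```text
t: 10.35
tool_pos: [0.5121, -0.342, 0.2065]
orientation: [-0.055, 3.139, -0.003]
force: [0.2, 0.8, 0.1]
opening: 0.0698
gripper_force: 0.0
```

Request:
apply_moves --claw 0 --newtons 25 --series '[[[0,0,0],[0,0,0]],[[0,0,0],[0,0,0]],[[0,0,0],[0,0,0]],[[0,0,0],[0,0,0]],[[0,0,0],[0,0,0]],[[0,0,0],[0,0,0]],[[0,0,0],[0,0,0]]]'

```text
t: 10.93
tool_pos: [0.5112, -0.342, 0.2043]
orientation: [-0.054, 3.141, -0.0]
force: [-2.4, 1.4, 3.7]
opening: 0.0421
gripper_force: 25.0
```

Request:
apply_moves --series '[[[0,0,-15],[0,0,0]],[[0,0,-35],[0,0,0]],[[0,0,-40],[0,0,0]],[[0,0,0],[0,0,0.123]],[[0,0,0],[0,0,0.123]],[[0,0,0],[0,0,0.123]],[[0,0,0],[0,0,0.123]],[[0,0,0],[0,0,0.123]],[[0,0,0],[0,0,0.123]],[[0,0,0],[0,0,0.123]],[[0,0,0],[0,0,0.123]],[[0,0,0],[0,0,0.123]]]'

```text
t: 11.93
tool_pos: [0.5109, -0.3419, 0.2933]
orientation: [-1.613, -2.695, 0.0]
force: [0.2, -0.1, -1.1]
opening: 0.0423
gripper_force: 25.0
```

Request:
apply_moves --series '[[[0,0,0],[0,0,0.123]],[[0,0,0],[0,0,0.123]],[[0,0,0],[0,0,0.123]],[[0,0,0],[0,0,0.123]],[[0,0,0],[0,0,0.123]],[[0,0,0],[0,0,0]],[[0,0,0],[0,0,0]]]'

```text
t: 12.52
tool_pos: [0.5109, -0.3419, 0.2935]
orientation: [-2.343, -2.092, 0.0]
force: [0.1, -0.2, -1.5]
opening: 0.0417
gripper_force: 25.0
```

Request:
apply_moves --series '[[[35.8,-5.7,0],[0,0,0.008]],[[35.8,-5.7,0],[0,0,0]],[[35.8,-5.7,0],[0,0,0]],[[35.8,-5.7,0],[0,0,0]],[[35.8,-5.7,0],[0,0,0]],[[35.8,-5.7,0],[0,0,0]],[[35.8,-5.7,0],[0,0,0]],[[35.8,-5.7,0],[0,0,0]],[[35.8,-5.7,0],[0,0,0]],[[35.8,-5.7,0],[0,0,0]],[[0,0,0],[0,0,0]],[[0,0,0],[0,0,0]]]'

```text
t: 13.52
tool_pos: [0.4987, 0.0221, 0.294]
orientation: [2.348, 2.087, -0.0]
force: [-0.1, -0.5, -0.8]
opening: 0.0421
gripper_force: 25.0
```

Request:
apply_moves --series '[[[0,0,30],[0,0,0]],[[0,0,25],[0,0,0]],[[0,0,10],[0,0,0]],[[0,0,0],[0,0,0]],[[0,0,0],[0,0,0]]]'

```text
t: 13.93
tool_pos: [0.4988, 0.0195, 0.2289]
orientation: [-2.355, -2.078, 0.002]
force: [0.2, -0.0, -0.6]
opening: 0.042
gripper_force: 25.0
```

Run:
```python
from h import *
p,d=look('wrist'); W=cloud('wrist'); cv2.imwrite('pics/w6.png',p)
s=robot.read_state();print(s['t'],s['force'],s['tool_pos'],s['opening'],s['orientation'])
```

```text
13.9833 [ 0.67190166  0.48052598 -1.2603137 ] [0.49943516 0.01960345 0.23001592] 0.04186504311745636 [2.35550438e+00 2.07770695e+00 8.00681488e-04]
```

View pics/w6.png

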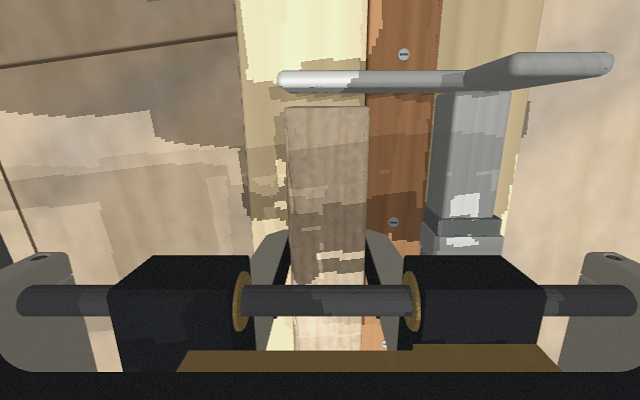

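The block hovers over the bed. Its end is at v≈107, the stop plate at v≈90 and the fence face at u≈368. I'll measure the gaps.

Run:
```python
from h import *
W=cloud('wrist');a=.1215;ex=np.array([np.cos(a),-np.sin(a)]);ey=np.array([np.sin(a),np.cos(a)]);o=np.array([.5338,.0053])
J=np.dstack([(W[...,:2]-o)@ex,(W[...,:2]-o)@ey,W[...,2]])*1000
b=J[100:230,280:380].reshape(-1,3);b=b[abs(b[:,2]-64)<5]
print('block x,y range,z',np.percentile(b,[1,50,99],axis=0).round(1), cv2.minAreaRect(b[:,:2].astype(np.float32)))
t=J[60:100,275:440].reshape(-1,3);print('plate',np.percentile(t[(t[:,2]>50)&(t[:,1]>88)],[2,50,98],axis=0).round(1))
f=J[40:230,355:440].reshape(-1,3);f=f[abs(f[:,2]-27)<4];print('fence',np.percentile(f,[2,50,98],axis=0).round(1))
print('tab',np.nanpercentile(J[52:76,510:610].reshape(-1,3),[5,50,95],axis=0).round(1))
```

```text
block x,y range,z [[-56.9  27.7  59.7]
 [-36.6  60.8  62.9]
 [-16.5  88.9  64.4]] ((-36.73932647705078, 57.76521301269531), (63.517818450927734, 41.79967498779297), 89.84149932861328)
plate [[-57.7  97.7  53.1]
 [-21.3 101.1  61.4]
 [ 14.8 105.6  63.1]]
fence [[-11.1  15.8  25.4]
 [  8.1  69.2  27.1]
 [ 29.8 124.5  28.8]]
tab [[ 28.2  98.3  97.4]
 [ 43.2 101.5  99.5]
 [ 58.7 105.2 100.8]]
```

Request:
apply_moves --series '[[[2,1,5],[0,0,0]],[[2,0.5,3],[0,0,0]],[[1.5,0,1.5],[0,0,0]],[[0,0,0],[0,0,0]],[[0,0,0],[0,0,0]]]'

```text
t: 14.4
tool_pos: [0.5014, 0.0258, 0.2199]
orientation: [2.355, 2.078, 0.001]
force: [-0.2, -0.4, -1.6]
opening: 0.0417
gripper_force: 25.0
```

Request:
apply_moves --series '[[[1,0,0],[0,0,0]],[[0,0,0],[0,0,0]]]'

```text
t: 14.57
tool_pos: [0.5014, 0.0268, 0.2198]
orientation: [2.355, 2.078, 0.001]
force: [-0.3, 0.3, -1.1]
opening: 0.0421
gripper_force: 25.0
```

Request:
apply_moves --series '[[[0.8,0,0],[0,0,0]],[[0,0,0],[0,0,0]]]'

```text
t: 14.73
tool_pos: [0.5014, 0.0273, 0.2197]
orientation: [2.355, 2.078, 0.0]
force: [0.6, -1.8, -0.6]
opening: 0.042
gripper_force: 25.0
```

Request:
apply_moves --series '[[[0.6,0,0],[0,0,0]],[[0,0,0],[0,0,0]]]'

```text
t: 14.9
tool_pos: [0.5015, 0.0276, 0.2197]
orientation: [2.355, 2.078, -0.001]
force: [-0.5, -5.4, -0.1]
opening: 0.0418
gripper_force: 25.0
```

The end touches the stop at 5 N. I'll ease off, then go to the fence.

Request:
apply_moves --series '[[[-0.8,0.8,0],[0,0,0]],[[0,0.7,0],[0,0,0]],[[0,0,0],[0,0,0]]]'

```text
t: 15.15
tool_pos: [0.5025, 0.0271, 0.2193]
orientation: [-2.355, -2.078, 0.001]
force: [-3.6, -0.7, 2.1]
opening: 0.042
gripper_force: 25.0
```

Request:
apply_moves --series '[[[0,0.7,0],[0,0,0]],[[0,0,0],[0,0,0]]]'

```text
t: 15.32
tool_pos: [0.5028, 0.0271, 0.2193]
orientation: [-2.354, -2.077, 0.003]
force: [-7.6, -2.0, 4.7]
opening: 0.0415
gripper_force: 25.0
```

Fence contact. Relieve it, settle onto the bed and release.

Request:
apply_moves --series '[[[0,-0.8,0],[0,0,0]],[[0,0,0.7],[0,0,0]],[[0,0,0],[0,0,0]]]'

```text
t: 15.57
tool_pos: [0.5024, 0.0271, 0.2193]
orientation: [-2.355, -2.078, 0.001]
force: [-8.1, -0.4, 8.1]
opening: 0.0418
gripper_force: 25.0
```

Request:
apply_moves --claw 0.62 --series '[[[0,0,0],[0,0,0]],[[0,0,0],[0,0,0]],[[0,0,0],[0,0,0]],[[0,0,0],[0,0,0]],[[0,0,-10],[0,0,0]],[[0,0,-20],[0,0,0]],[[0,0,-35],[0,0,0]],[[0,0,-30],[0,0,0]],[[-25,0,0],[0,0,0]],[[-25,0,0],[0,0,0]],[[0,0,0],[0,0,0]],[[0,0,0],[0,0,0]]]'

```text
t: 16.57
tool_pos: [0.4964, -0.0233, 0.3147]
orientation: [2.358, 2.075, 0.001]
force: [-0.3, -0.5, 0.2]
opening: 0.0578
gripper_force: 0.0
```

Run:
```python
from h import *
p,d=look('wrist'); cv2.imwrite('pics/w7.png',p)
W=cloud('wrist');a=.1215;ex=np.array([np.cos(a),-np.sin(a)]);ey=np.array([np.sin(a),np.cos(a)]);o=np.array([.5338,.0053])
J=np.dstack([(W[...,:2]-o)@ex,(W[...,:2]-o)@ey,W[...,2]])*1000
def r(lo,hi,n):
    m=box(J,lo,hi);P=J[m];print(n,m.sum(),np.percentile(P,[1,50,99],axis=0).round(1).tolist(),cv2.minAreaRect(P[:,:2].astype(np.float32)))
r([-70,-80,50.5],[-5,96,57.5],'block'); r([-60,90,58],[15,115,66],'plate'); r([-25,-200,24],[28,170,30],'fence'); r([30,-55,54.5],[60,-20,64],'button')
print(robot.read_state()['t'],robot.read_state()['force'])
```

```text
block 9582 [[-53.6, -59.1, 50.9], [-33.2, 29.0, 53.3], [-13.8, 94.7, 55.0]] ((-34.039363861083984, 17.315921783447266), (157.44163513183594, 41.76460647583008), 89.81710815429688)
plate 1337 [[-58.7, 97.5, 58.3], [-21.9, 100.9, 61.5], [14.3, 105.3, 63.4]] ((-22.41607666015625, 101.4354476928711), (8.326005935668945, 74.84967803955078), 89.5538330078125)
fence 10573 [[-12.1, -120.1, 25.3], [6.5, 24.1, 27.1], [26.6, 130.6, 28.9]] ((7.207910537719727, -17.292251586914062), (299.6958312988281, 40.76634979248047), 89.96099090576172)
button 190 [[30.6, -48.6, 54.5], [44.2, -33.9, 55.7], [59.8, -28.3, 59.3]] ((45.122398376464844, -35.97092819213867), (29.92927360534668, 31.47953224182129), 1.7028135061264038)
16.6167 [-0.41922021  0.12194313 -0.5152252 ]
```

View pics/w7.png

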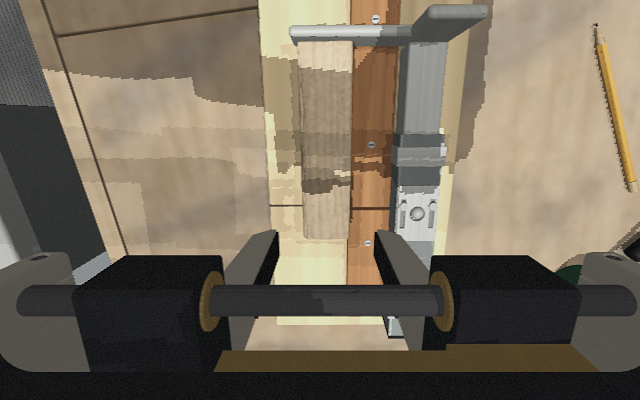

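The block lies flat, with its end at the stop plate (327,42), its side on the fence strip (351,140) and parallel within 0.01 rad. The button stands up at (417,213) and the gripper is clear, so I'm handing in.

```bash
python3 -c "
from plant import robot
print(robot.close_job())"
```

```text
the job is handed in; nothing more can be done
None
```

The job is handed in (verdict not shown): the jig is at its long length with the button up in the index plate's hole, and the offcut lies flat against the fence, about 1 mm or less from the stop plate by the last picture, and released.

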